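# Slide the tube gauge into the slot under the bin riser

### The arm

A 6-joint arm with a two-finger parallel gripper is mounted at the origin on the work surface. World frame = base frame: x ahead of the robot, y to its left, z up, the work surface at z = 0. Lengths are in m, angles in degrees, forces in N, time in s.
With the tool pointing down it reaches from about 0.35 to 0.975 m from the base axis. Payload 7.1 kg.
Tool frame: the origin (TCP) lies midway between the tips of the shut fingers; the grasp point (between the pads) lies 19 mm behind it (env.pinch_z is the distance from the TCP to the grasp point, in m); z points along the fingers, y is the direction in which the jaws open and shut (so a half turn about z gives the same grasp; the last joint's range is limited). The gripper opens to 88 mm and grips with 3 to 60 N. Pads are 20 mm wide; open, the fingers measure 115 mm over their backs; the gripper's body (75 mm by 178 mm) begins 61 mm behind the grasp point.
Start: joints at [-68.87, 24.242, 93.386, -0, 62.372, -1.089], TCP at [0.236, -0.579, 0.184] pointing down, gripper open.
Joint ranges: [-172.04, 172.04], [-51.8, 120.97], [4.93, 147.93], [-75.15, 255.16], [6.16, 154.13], [-145.62, 145.62]. Speed limits (degrees/s): [136.94, 136.94, 172.46, 180, 180, 180].

### API

Orientations are given as [roll, pitch, yaw] about the fixed x, y, z axes, in that order (R = Rz(yaw) Ry(pitch) Rx(roll)).
In Python, from bench import env gives the robot as it stands.
- The arm moves only by the tool arm_command, never from a script. Its arguments are lists of equal length, an entry for each row: "offset": the shift along the tool's x, y, z in units of 25 mm (1.0 is 25 mm), a list of three; "dr": the turn, a rotation vector about the tool's x, y, z in units of 5 degrees (1.0 is 5 degrees), a list of three. A call has 1 to 20 rows; each row is the pose to reach, as a shift and turn from the pose measured when the call began, along the tool's axes at that moment; what a row does not reach only later rows make up. A row lasts 1/10 s, in which the tool goes at most 50 mm and 8.59 degrees, less where a joint would pass 70% of its speed; a pose out of reach is approached as far as the arm can. A call with a gripper value outside its range is refused whole. "hand" is the opening, from 0 (shut) to 1 (fully open), set as the call begins (left out, the last holds). The fingers move at their own pace and stop on an object; "force" is the grip in N (left out, the last holds). Time passes only in rows, so rows that repeat a pose let the fingers close. It gives the time, the measured TCP pose, the force and the opening at its end, in the units of the state.
- env.get_obs(): the state, without advancing time (a new reading comes with each control period).
- env.capture(name): name is "scene" or "top" or "wrist"; returns the picture (384x512x3 uint8, red, green, blue); there is no depth.
- env.camera_params(name): a dict with "mtx" (3x3 intrinsics, pixels), "rvec" (rotation vector, rad) and "tvec" (3), from world to camera coordinates, as OpenCV has them. Camera axes: x right, y down, z forward; pixel columns grow to the right and rows downward; lengths in m; the calibration is good to about 2 mm. A picture is of the moment at which its call begins: read the wrist's pose just before it. camera_params takes no time and is no camera call; for the wrist camera it gives the pose at the moment of the call.
- env.job_done(): hands the job in, once; it reports no verdict.
Trained networks look in the newest picture that a camera, given by its name, has taken for a name from the list of things; names that differ only in an ending like _2 or _b are one class to them, and where a whole thing is asked for, a point or a joint stands for the part that bears it (a point fixed in the world has none). Each returns a list of dicts, best first, with "score" (0 to 1); they miss things now and then, are a little off and sometimes report something else, mostly with a low value. They report only what shows in the picture. A call takes as long as a camera call. They do not tell look-alikes from the thing itself.
- env.look_for(camera, query): "point" ([x, y, z] in m, in world coordinates, good to about 4 mm: the middle of the surface that is visible of it).
- env.masks_of(camera, query): "region" (384x512 bool, what is visible of it).
- env.place_of(camera, query): "point" ([x, y, z] in m, in world coordinates, good to about 4 mm: a listed point, or the origin of a listed thing).
The state is a dict: "time": time; "q": joint angles; "joint_velocities": joint speeds; "effort": joint torques, N m; "tcp_pos": TCP position; "eef_rot": TCP orientation; "ft_force": force on the tool from outside, world axes, zero at the start; "moment": the same for the moment, N m; "grip_width": finger opening in m.
Only numpy, scipy, OpenCV 4.12 (cv2) and the standard library are available. Lean on these libraries where they do the work, as an engineer would, in place of code of your own. Each camera call takes 0.05 s, during which the arm holds its last target.

### The job

The flat aluminium tube gauge lying on the counter belongs in the low slot under the bin riser. Push it there with the fingertips, keeping it flat on the counter, squarely and all the way in until its leading end meets the stop inside the slot, then leave it there. Do not pick it up or tip it, and leave the loose fittings beside the riser where they are.

Things in the scene. Friction and masses are not known exactly. Their poses are not given: they have to be found in the camera images.
- gauge: Loose flat aluminium plate, 130 mm long (own x), 90 mm wide (own y), 10 mm thick, about 0.3 kg, with a row of five round holes too small for a finger. Origin: centre of its underside. Starts flat on the counter in front of the slot, up to 70 mm aside and 0.35 rad askew. Either short end may lead. Friction stops it as soon as the push stops.
- riser: White steel plinth fixed to the counter, 270 mm wide (own y), 150 mm deep (own x, 0 to 150), deck top at 19 mm, with three fixed grey bins of fittings, set back 32 mm, up to 59 mm high. Its front is closed but for the slot in its middle. Origin: on the counter at the middle of the front edge; own x points into the slot, away from the robot, within 0.42 rad of world x.
- slot_mouth (a point): Centre of the slot's mouth, on the counter (same as the riser's origin and axes). The slot is 104 mm wide, 14 mm high and 76 mm deep along +x. Two ears 12 mm high flank the mouth and flare from 104 mm apart to about 135 mm apart, 24 mm before it.
- slot_stop (a point): Middle of the solid stop at the end of the slot, on the counter, 76 mm in from the mouth along the riser's x. When the gauge is fully home its leading end touches this stop, its centre is 11 mm inside the mouth and 54 mm of it still stick out in front.
- nipple: Bystander: loose stainless pipe nipple (tube) standing upright, 33 mm diameter, 60 mm high, beside the riser. Origin: centre of its underside.
- coupling: Bystander: loose stainless round coupling standing upright, 48 mm diameter, 36 mm high, beside the riser. Origin: centre of its underside.
- valve: Bystander: loose stainless ball valve lying on the counter beside the riser, body 70 mm long along own x and 36 mm wide, with a yellow lever up to 50 mm high that reaches 70 mm from the origin along own +x. Origin: under the centre of its body, on the counter.
Not all that is in view belongs to the job. What is meant by the gauge is not blue or turquoise, and is the smaller of those in its own colour.

How it is judged (in metres and radians):
At the end, for the whole second after the job is handed in: The gauge rests flat in the slot with its leading end within 7 mm of the stop, square to the slot within 0.09 rad (5 degrees), at rest and released (x of gauge in the frame of riser between 0.004 and 0.016 m and y of gauge in the frame of riser between -0.015 and 0.015 m and angle between the x axis of gauge and the x axis of riser, either way round below 0.09 rad and height (world z) of gauge below 0.003 m and linear speed of gauge below 0.01 m/s); the robot touches nothing.
It fails at once if the gauge is lifted off the counter (its centre more than 8 mm up) (height (world z) of gauge above 0.008 m).
It fails at once if the gauge is tipped more than 0.12 rad (angle between gauge's own z axis and vertical above 0.12 rad).
It fails at once if a loose fitting beside the riser is moved more than 15 mm (distance of any of nipple, coupling, valve from where it was at the start of the episode above 0.015 m).
It also fails if it takes over 54 s, if anything falls off the work surface, if the arm or the gripper's body presses on something with over 40 N, if the wrist force passes 120 N, or if a joint passes its speed limit or range.

## Working session

There is one attempt and no reset: what is moved stays moved. The work goes in short steps, Python scripts to look and compute and a tool call to move; the robot and the scene stay as the last step left them, time stands still between calls to the robot, and variables do not carry over. Pictures are saved under pics/ and viewed, and the job is handed in when it is done.

Besides the shell and the picture viewer there is one more tool, called after "Call:" by a JSON object that holds its "name" and its "arguments", one argument or row to a line. arm_command: Moves the arm, as the interface text tells. Its arguments: {"type":"object","properties":{"offset":{"type":"array"},"dr":{"type":"array"},"hand":{"type":"number"},"force":{"type":"number"}},"required":["offset","dr"]}

```bash
mkdir -p pics; ls; python3 - <<'E'
from bench import env
import cv2
for n in ("scene","top"):
    im=env.capture(n); cv2.imwrite(f"pics/{n}0.png",im[:,:,::-1])
    for q in ("gauge","riser","slot_mouth","slot_stop","nipple","coupling","valve"):
        for r in env.place_of(n,q): print(n,q,r['score'],r['point'])
print(env.get_obs()['time'])
E
```

```text
pics
scene gauge 0.77 [0.5249, 0.121, 0.0016]
scene gauge 0.77 [0.4838, -0.0705, -0.0069]
scene gauge 0.69 [0.3489, 0.2527, 0.0007]
scene gauge 0.69 [0.5344, 0.424, 0.0024]
scene riser 0.92 [0.6576, 0.0826, 0.0001]
scene slot_stop 0.68 [0.7324, 0.0883, 0.0026]
scene nipple 0.57 [0.6561, 0.2658, -0.0026]
scene coupling 0.6 [0.7176, 0.2729, -0.0024]
scene valve 0.94 [0.6729, -0.1192, 0.0023]
top gauge 0.91 [0.5221, 0.117, 0.0002]
top gauge 0.88 [0.3454, 0.2531, 0.0012]
top gauge 0.77 [0.4839, -0.0761, 0.0025]
top gauge 0.6 [0.5356, 0.4212, -0.0031]
top riser 0.94 [0.6507, 0.0815, 0.004]
top slot_mouth 0.7 [0.6579, 0.0819, -0.0016]
top slot_stop 0.97 [0.7313, 0.0849, -0.0026]
top nipple 0.49 [0.6524, 0.2729, -0.0006]
top coupling 0.72 [0.7171, 0.2759, 0.0016]
top valve 0.85 [0.6712, -0.1177, -0.0014]
0.8
```

View pics/scene0.png

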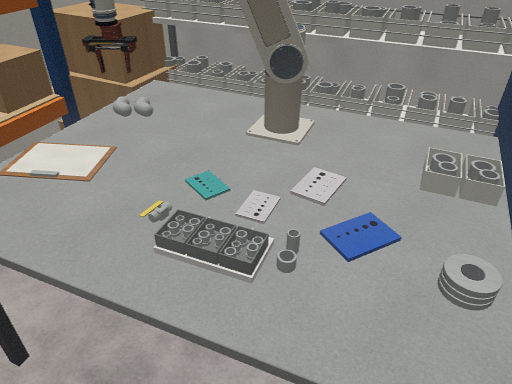

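View pics/top0.png

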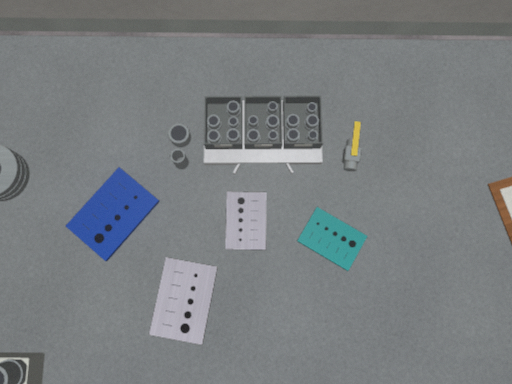

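Top view candidates: the small white plate (246,220), the large white plate (184,300), the blue one (112,213) and the teal one (332,238). The gauge is the smaller of the two white ones, so (246,220). Next I'll measure it and take a close crop.

```bash
cat > h.py <<'E'
from bench import env
import numpy as np, cv2
def unproj(cam,px,z):
    p=env.camera_params(cam); R,_=cv2.Rodrigues(np.array(p['rvec'],float)); t=np.array(p['tvec'],float).reshape(3)
    u=cv2.undistortPoints(np.array(px,float).reshape(-1,1,2),np.array(p['mtx'],float),None).reshape(-1,2)
    d=np.c_[u,np.ones(len(u))]@R; c=-R.T@t
    s=(z-c[2])/d[:,2]; return (c+d*s[:,None])[:,:2]
def rect(cam,mask,z):
    cs,_=cv2.findContours(mask.astype(np.uint8),cv2.RETR_EXTERNAL,cv2.CHAIN_APPROX_NONE)
    c=max(cs,key=cv2.contourArea).reshape(-1,2)
    w=unproj(cam,c,z); r=cv2.minAreaRect((w*1000).astype(np.float32)); return r,cv2.boxPoints(r)
def gauge(cam,im=None,near=None):
    out=[]
    for r in env.masks_of(cam,"gauge"):
        q,b=rect(cam,r['region'],0.01); out.append((round(r['score'],2),np.round(q[0],1),np.round(q[1],1),round(q[2],2)))
    return out
E
python3 - <<'E'
from h import *
im=env.capture("top")
for g in gauge("top"): print(g)
for r in env.masks_of("top","riser"):
    print(r['score'],rect("top",r['region'],0.019))
c=cv2.resize(im[80:270,160:370,::-1],None,fx=3.5,fy=3.5,interpolation=cv2.INTER_CUBIC)[:600,:800]
cv2.imwrite("pics/crop0.png",c)
# riser front edge: white rows
g=cv2.cvtColor(im,cv2.COLOR_RGB2GRAY).astype(float)
L=[]
for x in range(208,320,4):
    col=g[155:172,x]; d=np.diff(col); k=d.argmin(); 
    w=np.clip(-d,0,None)[max(k-1,0):k+2]; L.append((x,155+.5+max(k-1,0)+(w*np.arange(len(w))).sum()/w.sum()))
print(np.round(L,1)[::4].tolist())
for z in (0.,0.019):
    w=unproj("top",L,z); 
    p=np.polyfit(w[:,1],w[:,0],1); print(z,"x=",p, "angle deg of riser x:",np.degrees(np.arctan(-p[0])))
E
```

```text
(0.95, array([344.3, 249.7]), array([116.9, 168.1]), 80.04)
(0.9, array([481.2, -74.4]), array([131.6,  91.9]), 60.13)
(0.86, array([520.6, 117.3]), array([130.8,  89.5]), 0.34)
(0.59, array([533.4, 416.5]), array([128.1, 178. ]), 50.16)
0.84 (((722.2989501953125, 80.4678955078125), (182.8310546875, 272.1431884765625), 0.6578107476234436), array([[629.3273 , 215.481  ],
       [632.45166, -56.64424],
       [815.2706 , -54.54521],
       [812.14624, 217.58003]], dtype=float32))
[[208.0, 162.5], [224.0, 162.4], [240.0, 161.9], [256.0, 162.0], [272.0, 162.0], [288.0, 161.6], [304.0, 162.0]]
0.0 x= [-0.01574077  0.65802213] angle deg of riser x: 0.9018053825696187
0.019 x= [-0.01574077  0.6529439 ] angle deg of riser x: 0.9018053825697517
```

View pics/crop0.png

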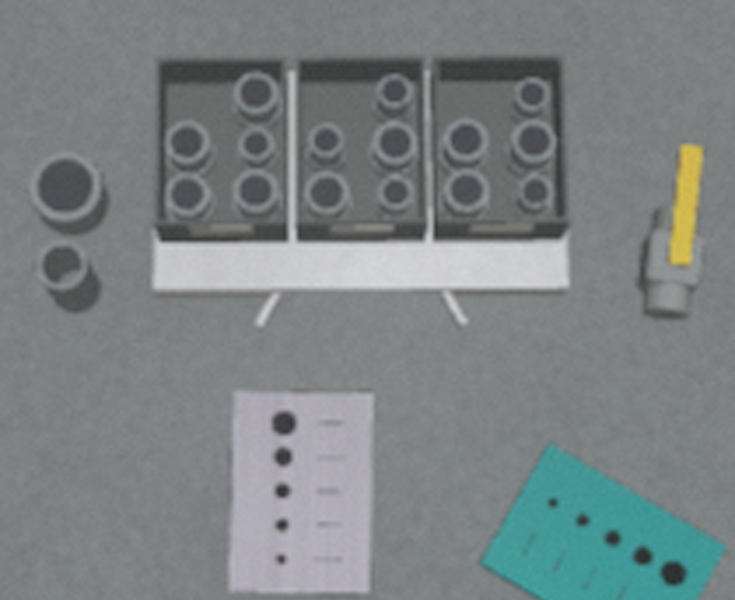

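The crop shows the chosen white plate, crop corners about (233,391)-(372,592), at 131x90 mm. That matches the 130x90 given, while the other white plate measures 168x117. The mouth, with its two flared ears, is about 35 mm to the right of the gauge's line.

```bash
python3 - <<'E'
from h import *
im=env.capture("top")
for g in gauge("top")[:]: 
    if abs(g[1][1]-117)<20: print(g)
px=lambda c:[(160+a/3.5-.4,80+b/3.5-.4) for a,b in c]
print("deck corners",unproj("top",px([(153,291),(569,291)]),.019))
print("ear tips/roots",unproj("top",px([(258,325),(466,325),(278,294),(444,292)]),.012))
print("gauge corners",unproj("top",px([(233,391),(374,393),(371,593),(229,592)]),.01))
o=env.get_obs(); print(o['time'],o['tcp_pos'],o['eef_rot'],o['grip_width'],o['ft_force'])
E
```

```text
(0.71, array([521.7, 117.4]), array([128.8,  89.4]), 0.6)
deck corners [[ 0.64871648  0.2160398 ]
 [ 0.65170215 -0.05416342]]
ear tips/roots [[0.62848047 0.14778065]
 [0.62996945 0.01229398]
 [0.64944847 0.13510589]
 [0.65199649 0.02657928]]
gauge corners [[0.58487231 0.16322547]
 [0.58454441 0.07192055]
 [0.45548661 0.07307455]
 [0.4551706  0.16291772]]
1.05 [ 0.23636472 -0.57856223  0.18377369] [-1.79999501e+02 -3.07779170e-04  2.22186440e+01] 0.08777265158165623 [-0.74621186 -0.00076946  0.36768787]
```

Call:
{"name": "arm_command", "arguments": {
  "offset": [
    [1, -1, 0],
    [3, -3.3, 0],
    [4.5, -5, 0],
    [6, -6.6, 0],
    [7.5, -8.3, 0],
    [9, -9.9, 0],
    [10.5, -11.6, 0],
    [12, -13.2, 0],
    [13.5, -14.9, 0],
    [15, -16.6, 0],
    [16.5, -18.2, 0],
    [18, -19.9, 0],
    [19.5, -21.5, 0],
    [21, -23.2, 0],
    [22, -24.3, 0],
    [22.4, -24.7, 0],
    [22.4, -24.7, 0],
    [22.4, -24.7, 0]
  ],
  "dr": [
    [0, 0, -0.5],
    [0, 0, -1.5],
    [0, 0, -2.5],
    [0, 0, -3.5],
    [0, 0, -4.5],
    [0, 0, -5.5],
    [0, 0, -6.5],
    [0, 0, -7.5],
    [0, 0, -8.5],
    [0, 0, -9.5],
    [0, 0, -10.5],
    [0, 0, -11.5],
    [0, 0, -12.5],
    [0, 0, -13.2],
    [0, 0, -13.56],
    [0, 0, -13.56],
    [0, 0, -13.56],
    [0, 0, -13.56]
  ],
  "hand": 0.6
}}

```text
time: 2.85
tcp_pos: [0.5233, 0.2099, 0.184]
eef_rot: [179.9, -0.1, 90.3]
ft_force: [0.3, 0.2, 0.6]
grip_width: 0.0525
```

Call:
{"name": "arm_command", "arguments": {
  "offset": [
    [0, -0.1, 1],
    [0, -0.1, 2],
    [0, -0.1, 3],
    [0, -0.1, 4],
    [0, -0.1, 5],
    [0, -0.1, 5.8],
    [0, -0.1, 6.4],
    [0, -0.1, 6.8],
    [0, -0.1, 7],
    [0, -0.1, 7.12],
    [0, -0.1, 7.12],
    [0, -0.1, 7.12]
  ],
  "dr": [
    [0, 0, -0.1],
    [0, 0, -0.1],
    [0, 0, -0.1],
    [0, 0, -0.1],
    [0, 0, -0.1],
    [0, 0, -0.1],
    [0, 0, -0.1],
    [0, 0, -0.1],
    [0, 0, -0.1],
    [0, 0, -0.1],
    [0, 0, -0.1],
    [0, 0, -0.1]
  ]
}}

```text
time: 4.05
tcp_pos: [0.5218, 0.2104, 0.0067]
eef_rot: [179.8, -0.1, 90.8]
ft_force: [-0.5, 1.3, 0.1]
grip_width: 0.0528
```

```bash
python3 - <<'E'
from h import *
o=env.get_obs(); print(o['time'],o['tcp_pos'],o['eef_rot'],o['grip_width'],o['ft_force'])
im=env.capture("wrist"); cv2.imwrite("pics/w1.png",im[:,:,::-1])
im=env.capture("top"); cv2.imwrite("pics/t1.png",cv2.resize(im[80:300,150:380,::-1],None,fx=2.5,fy=2.5))
E
```

```text
4.05 [0.52181511 0.2104375  0.00668192] [ 1.79789862e+02 -1.30815686e-01  9.07645488e+01] 0.0527837792771031 [-0.46553597  1.34515068  0.06448461]
```

View pics/w1.png

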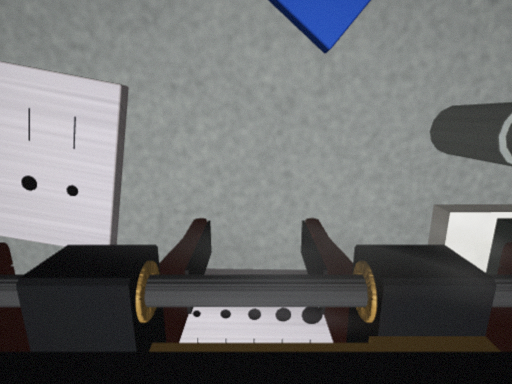

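View pics/t1.png

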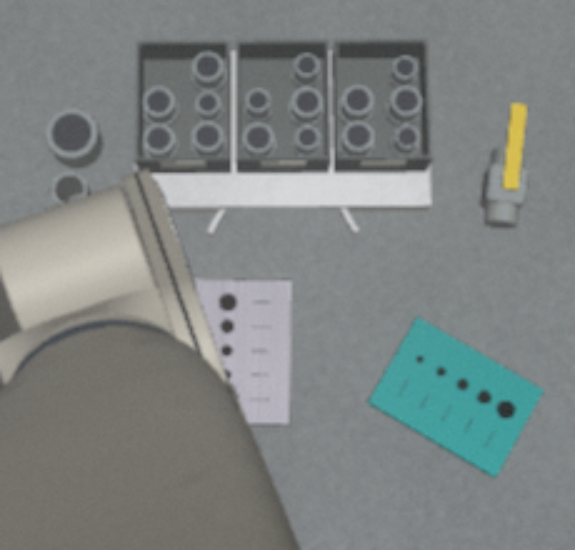

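The wrist view shows the fingertips straddling the middle of the long side, clear of the gauge, with the holes at row 313. I'll push sideways partway first.

Call:
{"name": "arm_command", "arguments": {
  "offset": [
    [-0.3, 0, 0.06],
    [-0.7, 0, 0.08],
    [-1.0, 0, 0.08],
    [-1.2, 0, 0.08],
    [-1.4, 0, 0.08],
    [-1.6, 0, 0.08],
    [-1.8, 0, 0.08],
    [-2.0, 0, 0.08],
    [-2.2, 0, 0.08],
    [-2.4, 0, 0.08],
    [-2.4, 0, 0.08]
  ],
  "dr": [
    [0, 0, 0],
    [0, 0, 0],
    [0, 0, 0],
    [0, 0, 0],
    [0, 0, 0],
    [0, 0, 0],
    [0, 0, 0],
    [0, 0, 0],
    [0, 0, 0],
    [0, 0, 0],
    [0, 0, 0]
  ]
}}

```text
time: 5.25
tcp_pos: [0.5225, 0.1499, 0.0045]
eef_rot: [179.8, -0.1, 90.7]
ft_force: [-0.6, 0.3, -0.3]
grip_width: 0.0528
```

```bash
python3 - <<'E'
from h import *
o=env.get_obs(); print(o['time'],o['tcp_pos'],o['eef_rot'],o['grip_width'],o['ft_force'])
im=env.capture("top"); cv2.imwrite("pics/t2.png",cv2.resize(im[140:270,200:340,::-1],None,fx=4,fy=4,interpolation=cv2.INTER_CUBIC))
for g in gauge("top"): print(g)
# right edge of gauge at rows
s=im.astype(int).min(2)
L=[]
for y in range(205,243,4):
    row=s[y,240:300].astype(float); d=-np.diff(row); k=d.argmax(); w=np.clip(d[k-1:k+2],0,None); L.append((240.5+k-1+(w*np.arange(3)).sum()/w.sum(),y))
w=unproj("top",L,.01); print(np.round(w,4).tolist())
E
```

```text
5.25 [0.52251152 0.14987384 0.00452944] [ 1.79800488e+02 -1.26017208e-01  9.07317552e+01] 0.052816993163676176 [-0.62704189  0.29566075 -0.3273745 ]
(0.97, array([352.4, 295.8]), array([ 24.9, 167.5]), 80.23)
(0.94, array([532.7, 416.9]), array([125.5, 178.1]), 51.01)
(0.74, array([482.2, -74.6]), array([130.9,  92.4]), 60.45)Traceback (most recent call last):
  File "<stdin>", line 9, in <module>
ValueError: operands could not be broadcast together with shapes (2,) (3,)
```

View pics/t2.png

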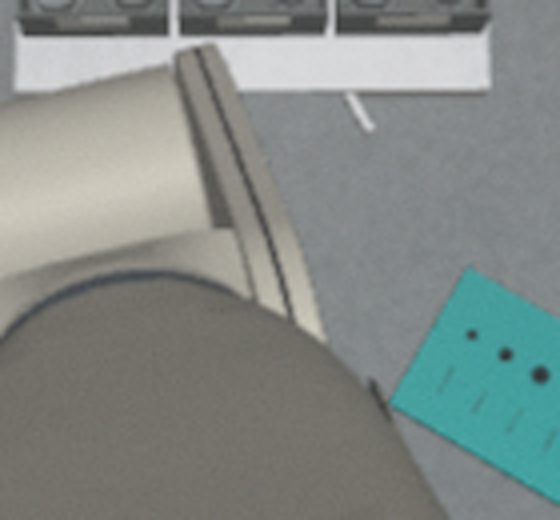

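Call:
{"name": "arm_command", "arguments": {
  "offset": [
    [-0.15, 0, 0],
    [-0.3, 0, 0],
    [-0.45, 0, 0],
    [-0.55, 0, 0],
    [-0.55, 0, 0],
    [-0.3, 0, 0],
    [0.5, 0, 0],
    [1.5, 0, -0.5],
    [2, 0, -2],
    [2, 0, -3.5],
    [2, 0, -5],
    [2, 0, -6],
    [2, 0, -6]
  ],
  "dr": [
    [0, 0, 0],
    [0, 0, 0],
    [0, 0, 0],
    [0, 0, 0],
    [0, 0, 0],
    [0, 0, 0],
    [0, 0, 0],
    [0, 0, 0],
    [0, 0, 0],
    [0, 0, 0],
    [0, 0, 0],
    [0, 0, 0],
    [0, 0, 0]
  ]
}}

```text
time: 6.65
tcp_pos: [0.5238, 0.2015, 0.1585]
eef_rot: [179.4, -0.3, 90.8]
ft_force: [0.0, 0.1, -0.1]
grip_width: 0.0527
```

```bash
python3 - <<'E'
from h import *
o=env.get_obs(); print(o['time'],o['tcp_pos'],o['eef_rot'],o['grip_width'],o['ft_force'])
im=env.capture("top"); cv2.imwrite("pics/t3.png",cv2.resize(im[140:270,200:340,::-1],None,fx=4,fy=4,interpolation=cv2.INTER_CUBIC))
for g in gauge("top"): print(g)
im=env.capture("wrist"); cv2.imwrite("pics/w3.png",im[:,:,::-1])
for g in gauge("wrist"): print(g)
E
```

```text
6.65 [0.52379303 0.20153826 0.15854346] [179.39897589  -0.27577139  90.77435418] 0.05269627288584229 [ 0.04748209  0.14445742 -0.07011153]
(0.88, array([518.7, 428.1]), array([125.6, 139.8]), 51.02)
(0.72, array([521.8, 104. ]), array([128.8,  63.4]), 0.6)
(0.62, array([482. , -75.2]), array([131. ,  90.8]), 59.84)
(0.89, array([345.2, 252.1]), array([117.8, 170.7]), 79.91)
(0.6, array([499.2,  -9.7]), array([92.5, 42.4]), 0.69)
(0.6, array([548.4, 349.4]), array([134.5,  65.6]), 0.78)
(0.59, array([519.8, 121.3]), array([ 93.4, 128. ]), 89.34)
(0.21, array([738.6, 164.8]), array([134.6, 214.1]), 76.96)
```

View pics/t3.png

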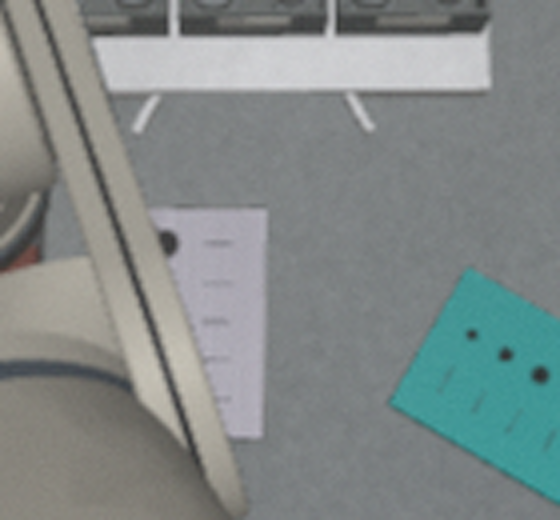

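View pics/w3.png

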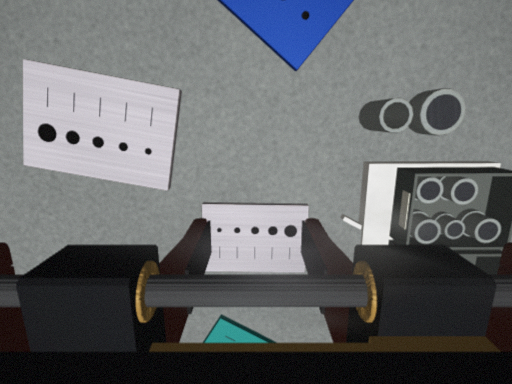

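The gauge's right edge is still at y≈0.072, so the fingers did not move it even though the TCP reached y=0.136. I'll check where the fingertips really are.

```bash
python3 - <<'E'
from h import *
o=env.get_obs(); T=np.array(o['tcp_pos'])
def proj(cam,P):
    p=env.camera_params(cam); return cv2.projectPoints(np.array(P,float).reshape(-1,1,3),np.array(p['rvec'],float),np.array(p['tvec'],float),np.array(p['mtx'],float),None)[0].reshape(-1,2).round(1).tolist()
print(o['tcp_pos'],o['q'])
for c in("wrist","scene"): print(c,proj(c,[T,T+[.026,0,0],T-[.026,0,0]]))
im=env.capture("wrist")
print(unproj("wrist",[(203,204),(307,204),(203,270)],.01))
im=env.capture("scene"); cv2.imwrite("pics/s3.png",cv2.resize(im[100:280,130:370,::-1],None,fx=3.2,fy=3.2,interpolation=cv2.INTER_CUBIC))
E
```

```text
[0.52033268 0.19981974 0.15321746] [1.97479388e+01 2.07627060e+01 1.03520162e+02 7.10088058e-02
 5.56142557e+01 1.89553197e+01]
wrist [[255.8, 214.7], [292.6, 215.1], [218.9, 214.2]]
scene [[286.5, 168.2], [283.2, 173.0], [289.7, 163.6]]
[[0.45766139 0.16436153]
 [0.58224838 0.16596053]
 [0.45497226 0.07691882]]
```

View pics/s3.png

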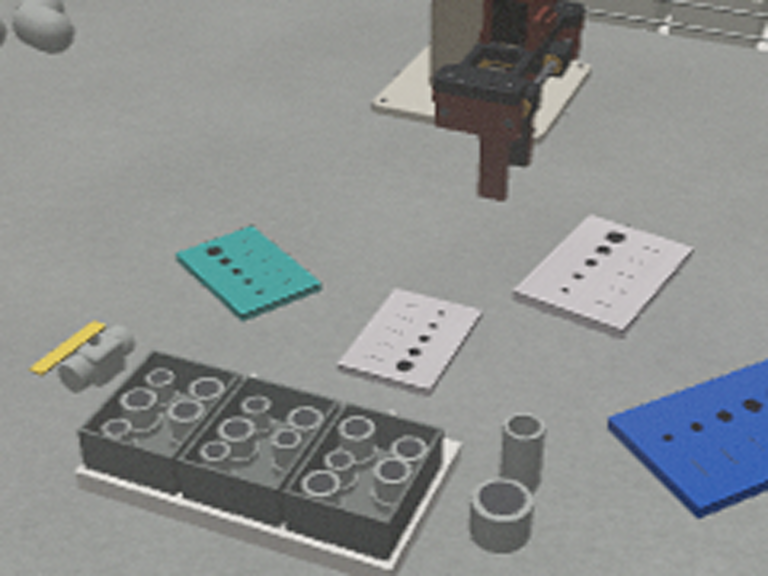

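```bash
python3 - <<'E'
from h import *
def proj(cam,P):
    p=env.camera_params(cam); return cv2.projectPoints(np.array(P,float).reshape(-1,1,3),np.array(p['rvec'],float),np.array(p['tvec'],float),np.array(p['mtx'],float),None)[0].reshape(-1,2).round(1).tolist()
T=np.array(env.get_obs()['tcp_pos'])
for dz in(0,.01,.02,.03): print(dz,[((np.array(p)-[130,100])*3.2).round().tolist() for p in proj("scene",[T+[.033,0.01,dz],T+[.033,-.01,dz]])],proj("wrist",T+[.0264,0,dz]))
E
```

```text
0 [[499.0, 241.0], [476.0, 235.0]] [[293.2, 215.1]]
0.01 [[500.0, 230.0], [476.0, 225.0]] [[295.1, 219.9]]
0.02 [[500.0, 220.0], [477.0, 214.0]] [[297.1, 225.1]]
0.03 [[501.0, 209.0], [477.0, 204.0]] [[299.3, 231.0]]
```

The fingertips look well above the reported TCP while open, so I'll shut the fingers and compare.

Call:
{"name": "arm_command", "arguments": {
  "offset": [
    [0, 0, 0],
    [0, 0, 0],
    [0, 0, 0],
    [0, 0, 0],
    [0, 0, 0],
    [0, 0, 0]
  ],
  "dr": [
    [0, 0, 0],
    [0, 0, 0],
    [0, 0, 0],
    [0, 0, 0],
    [0, 0, 0],
    [0, 0, 0]
  ],
  "hand": 0
}}

```text
time: 7.55
tcp_pos: [0.5204, 0.1997, 0.1531]
eef_rot: [179.9, -0.1, 90.7]
ft_force: [0.3, 0.2, 0.7]
grip_width: 0.0081
```

```bash
python3 - <<'E'
from h import *
def proj(cam,P):
    p=env.camera_params(cam); return cv2.projectPoints(np.array(P,float).reshape(-1,1,3),np.array(p['rvec'],float),np.array(p['tvec'],float),np.array(p['mtx'],float),None)[0].reshape(-1,2).round(1).tolist()
T=np.array(env.get_obs()['tcp_pos']); print(T,env.get_obs()['grip_width'])
im=env.capture("scene")
c=cv2.resize(im[100:200,230:350,::-1],None,fx=6,fy=6,interpolation=cv2.INTER_CUBIC)
for dz in(0,.01,.02,.03):
    a=(np.array(proj("scene",T+[0,0,dz])[0])-[230,100])*6; print(dz,a); cv2.circle(c,tuple(int(v) for v in a),3,(0,0,255),-1)
cv2.imwrite("pics/s4.png",c)
E
```

```text
[0.52043175 0.1997165  0.15314973] 0.008082323608042523
0 [339.  409.8]
0.01 [340.2 390. ]
0.02 [341.4 370.8]
0.03 [342.6 351. ]
```

View pics/s4.png

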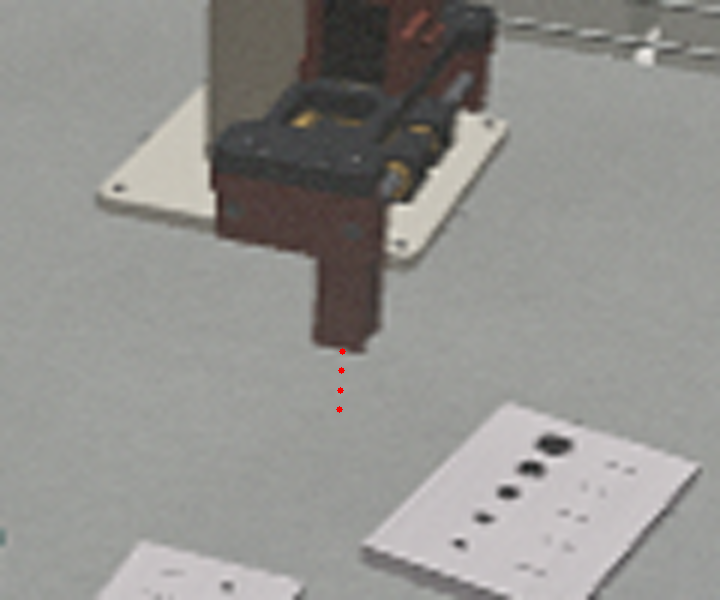

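The shut fingertips sit about 30 mm above the reported TCP, at crop (340,348), so the first push passed over the gauge. I'll confirm that in the wrist image.

```bash
python3 - <<'E'
from h import *
def proj(cam,P):
    p=env.camera_params(cam); return cv2.projectPoints(np.array(P,float).reshape(-1,1,3),np.array(p['rvec'],float),np.array(p['tvec'],float),np.array(p['mtx'],float),None)[0].reshape(-1,2).round(1).tolist()
T=np.array(env.get_obs()['tcp_pos']); print(env.pinch_z, env.get_obs()['ft_force'])
im=env.capture("wrist")
c=im[150:300,170:340,::-1].copy(); c=cv2.resize(c,None,fx=4,fy=4,interpolation=cv2.INTER_CUBIC)
for dz in(0,.01,.02,.03):
    a=(np.array(proj("wrist",T+[0,0,dz])[0])-[170,150])*4; print(dz,a); cv2.circle(c,tuple(int(v) for v in a),3,(0,0,255),-1)
p=env.camera_params("wrist");R,_=cv2.Rodrigues(np.array(p['rvec'])); print("cam pos",-R.T@np.array(p['tvec']).ravel(), R[2])
cv2.imwrite("pics/w4.png",c)
E
```

```text
0.0187 [-0.81077214  0.55509301 -0.46252079]
0 [343.2 258.8]
0.01 [343.2 277.6]
0.02 [343.2 298.4]
0.03 [343.2 321.6]
cam pos [0.51933492 0.26684233 0.35314316] [ 0.0042835  -0.24810827 -0.96872284]
```

View pics/w4.png

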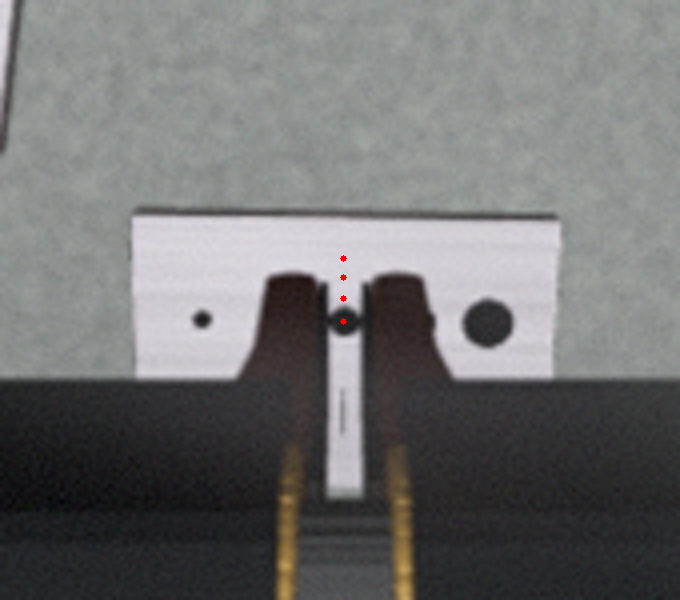

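Both cameras agree: the tips are about 33 mm above the reported TCP, with x and y fine. I'll reopen, descend to a reported z≈-0.02, then feel for the counter.

Call:
{"name": "arm_command", "arguments": {
  "offset": [
    [0.3, 0, 1],
    [0.4, 0, 2],
    [0.4, 0, 3],
    [0.4, 0, 4],
    [0.4, 0, 5],
    [0.4, 0, 5.8],
    [0.4, 0, 6.3],
    [0.4, 0, 6.6],
    [0.4, 0, 6.8],
    [0.4, 0, 6.9],
    [0.4, 0, 6.9]
  ],
  "dr": [
    [0, 0, 0],
    [0, 0, 0],
    [0, 0, 0],
    [0, 0, 0],
    [0, 0, 0],
    [0, 0, 0],
    [0, 0, 0],
    [0, 0, 0],
    [0, 0, 0],
    [0, 0, 0],
    [0, 0, 0]
  ],
  "hand": 0.6
}}

```text
time: 8.75
tcp_pos: [0.5208, 0.2101, -0.019]
eef_rot: [179.9, -0.1, 90.7]
ft_force: [-0.5, -0.7, 0.4]
grip_width: 0.0526
```

```bash
python3 - <<'E'
from h import *
o=env.get_obs(); print(o['time'],o['tcp_pos'],o['ft_force'],o['grip_width'])
im=env.capture("scene")
cv2.imwrite("pics/s5.png",cv2.resize(im[130:240,230:370,::-1],None,fx=5,fy=5,interpolation=cv2.INTER_CUBIC))
E
```

```text
8.75 [ 0.52080621  0.21006485 -0.01903749] [-0.53393019 -0.69922396  0.40243247] 0.05264969773656342
```

View pics/s5.png

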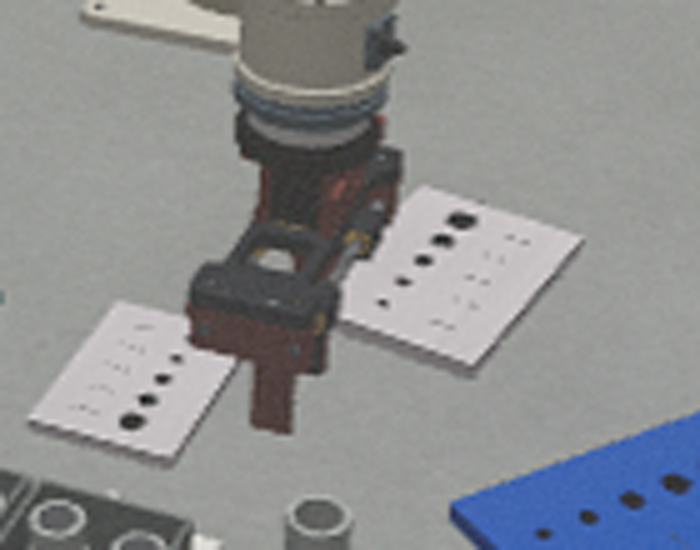

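Call:
{"name": "arm_command", "arguments": {
  "offset": [
    [0, 0, 0.08],
    [0, 0, 0.16],
    [0, 0, 0.24],
    [0, 0, 0.32],
    [0, 0, 0.32]
  ],
  "dr": [
    [0, 0, 0],
    [0, 0, 0],
    [0, 0, 0],
    [0, 0, 0],
    [0, 0, 0]
  ]
}}

```text
time: 9.3
tcp_pos: [0.5207, 0.2101, -0.0271]
eef_rot: [179.9, -0.1, 90.7]
ft_force: [1.3, -0.5, -0.3]
grip_width: 0.053
```

Call:
{"name": "arm_command", "arguments": {
  "offset": [
    [0, 0, 0.04],
    [0, 0, 0.08],
    [0, 0, 0.12],
    [0, 0, 0.12],
    [0, 0, 0.12]
  ],
  "dr": [
    [0, 0, 0],
    [0, 0, 0],
    [0, 0, 0],
    [0, 0, 0],
    [0, 0, 0]
  ]
}}

```text
time: 9.8
tcp_pos: [0.5206, 0.21, -0.0302]
eef_rot: [179.9, -0.1, 90.7]
ft_force: [0.3, 0.3, -0.2]
grip_width: 0.0527
```

```bash
python3 - <<'E'
from h import *
o=env.get_obs(); print(o['time'],o['tcp_pos'],o['ft_force'],o['grip_width'])
T=o['tcp_pos']
def proj(cam,P):
    p=env.camera_params(cam); return cv2.projectPoints(np.array(P,float).reshape(-1,1,3),np.array(p['rvec'],float),np.array(p['tvec'],float),np.array(p['mtx'],float),None)[0].reshape(-1,2)
im=env.capture("scene")
c=cv2.resize(im[150:230,240:340,::-1],None,fx=7,fy=7,interpolation=cv2.INTER_CUBIC)
for a in proj("scene",[[T[0]+.0264+.0135,T[1]+s*.01,0] for s in(-1,1)]): 
    a=((a-[240,150]+.5)*7-.5); print(a); cv2.circle(c,tuple(int(v) for v in a),3,(0,0,255),-1)
cv2.imwrite("pics/s6.png",c)
E
```

```text
9.8 [ 0.52064883  0.21004689 -0.03017112] [ 0.28305003  0.33473828 -0.20270166] 0.05265050244976588
[275.07810731 503.72160803]
[321.99158639 516.5404222 ]
```

View pics/s6.png

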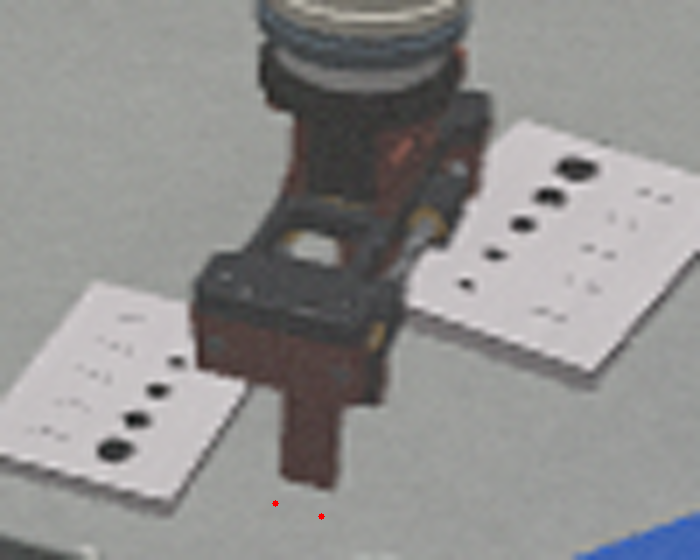

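Call:
{"name": "arm_command", "arguments": {
  "offset": [
    [0, 0, 0.06],
    [0, 0, 0.12],
    [0, 0, 0.16],
    [0, 0, 0.2],
    [0, 0, 0.2]
  ],
  "dr": [
    [0, 0, 0],
    [0, 0, 0],
    [0, 0, 0],
    [0, 0, 0],
    [0, 0, 0]
  ]
}}

```text
time: 10.35
tcp_pos: [0.5206, 0.21, -0.0353]
eef_rot: [179.9, -0.1, 90.7]
ft_force: [0.1, -0.2, -1.0]
grip_width: 0.053
```

Call:
{"name": "arm_command", "arguments": {
  "offset": [
    [0, 0, 0.04],
    [0, 0, 0.08],
    [0, 0, 0.08]
  ],
  "dr": [
    [0, 0, 0],
    [0, 0, 0],
    [0, 0, 0]
  ]
}}

```text
time: 10.65
tcp_pos: [0.5205, 0.21, -0.0374]
eef_rot: [179.9, -0.1, 90.7]
ft_force: [-0.4, 0.5, 0.6]
grip_width: 0.0526
```

```bash
python3 - <<'E'
from h import *
o=env.get_obs(); print(o['time'],o['tcp_pos'],o['ft_force'],o['grip_width'])
im=env.capture("scene")
c=cv2.resize(im[170:225,250:320,::-1],None,fx=10,fy=10,interpolation=cv2.INTER_CUBIC)
cv2.imwrite("pics/s7.png",c)
E
```

```text
10.65 [ 0.52046952  0.20999027 -0.03744212] [-0.41822608  0.50681161  0.56528894] 0.05263575041627231
```

View pics/s7.png

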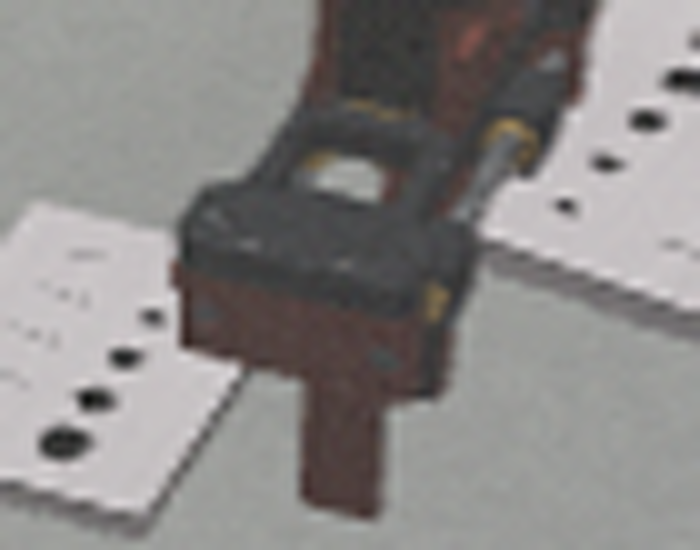

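```bash
python3 - <<'E'
from h import *
for z in(0,.003,.006,.009,.012): print(z,unproj("scene",[(279.7,219.5),(287.5,221.3)],z).round(4).tolist())
E
```

```text
0 [[0.5511, 0.199], [0.5497, 0.222]]
0.003 [[0.5546, 0.2002], [0.5533, 0.223]]
0.006 [[0.5581, 0.2014], [0.5568, 0.2241]]
0.009 [[0.5617, 0.2025], [0.5604, 0.2252]]
0.012 [[0.5652, 0.2037], [0.5639, 0.2262]]
```

Call:
{"name": "arm_command", "arguments": {
  "offset": [
    [0, 0, 0.04],
    [0, 0, 0.08],
    [0, 0, 0.08]
  ],
  "dr": [
    [0, 0, 0],
    [0, 0, 0],
    [0, 0, 0]
  ]
}}

```text
time: 11.0
tcp_pos: [0.5206, 0.2101, -0.0386]
eef_rot: [179.9, -0.1, 90.7]
ft_force: [-1.5, -0.5, 10.3]
grip_width: 0.0529
```

Contact with the counter at a reported z of -0.0385 (10 N). I'll raise 4 mm and push sideways.

Call:
{"name": "arm_command", "arguments": {
  "offset": [
    [0, 0, -0.16],
    [0, 0, -0.16],
    [-0.4, 0, -0.16],
    [-0.8, 0, -0.16],
    [-1.1, 0, -0.16],
    [-1.3, 0, -0.16],
    [-1.5, 0, -0.16],
    [-1.7, 0, -0.16],
    [-1.9, 0, -0.16],
    [-2.1, 0, -0.16],
    [-2.3, 0, -0.16],
    [-2.5, 0, -0.16],
    [-2.7, 0, -0.16],
    [-2.85, 0, -0.16],
    [-2.95, 0, -0.16],
    [-2.95, 0, -0.16]
  ],
  "dr": [
    [0, 0, 0],
    [0, 0, 0],
    [0, 0, 0],
    [0, 0, 0],
    [0, 0, 0],
    [0, 0, 0],
    [0, 0, 0],
    [0, 0, 0],
    [0, 0, 0],
    [0, 0, 0],
    [0, 0, 0],
    [0, 0, 0],
    [0, 0, 0],
    [0, 0, 0],
    [0, 0, 0],
    [0, 0, 0]
  ]
}}

```text
time: 12.6
tcp_pos: [0.5216, 0.1359, -0.0346]
eef_rot: [179.9, -0.1, 90.7]
ft_force: [-0.6, -0.3, -0.5]
grip_width: 0.0525
```

Call:
{"name": "arm_command", "arguments": {
  "offset": [
    [0.3, 0, 0],
    [1.0, 0, 0],
    [2, 0, -1],
    [2.6, 0, -2.5],
    [2.6, 0, -4],
    [2.6, 0, -5.5],
    [2.6, 0, -6],
    [2.6, 0, -6]
  ],
  "dr": [
    [0, 0, 0],
    [0, 0, 0],
    [0, 0, 0],
    [0, 0, 0],
    [0, 0, 0],
    [0, 0, 0],
    [0, 0, 0],
    [0, 0, 0]
  ]
}}

```text
time: 13.4
tcp_pos: [0.5219, 0.2016, 0.1174]
eef_rot: [179.7, -0.1, 90.8]
ft_force: [-0.4, 0.2, 0.7]
grip_width: 0.0527
```

```bash
python3 - <<'E'
from h import *
o=env.get_obs(); print(o['time'],o['tcp_pos'],o['ft_force'],o['grip_width'])
im=env.capture("wrist"); cv2.imwrite("pics/w8.png",im[:,:,::-1])
for g in gauge("wrist"): print(g)
im=env.capture("top"); cv2.imwrite("pics/t8.png",cv2.resize(im[140:270,200:340,::-1],None,fx=4,fy=4,interpolation=cv2.INTER_CUBIC))
for g in gauge("top"): print(g)
E
```

```text
13.4 [0.52193526 0.20155628 0.11737503] [-0.44493379  0.24197375  0.73936405] 0.05268059189967375
(0.92, array([519.9, 112.3]), array([115.3,  34. ]), 1.43)
(0.7, array([549.8, 342.5]), array([112. ,  54.6]), 0.74)
(0.57, array([346.5, 251.4]), array([115.6, 165.7]), 80.26)
(0.5, array([481. ,   8.7]), array([20.6,  8.5]), 0.74)
(0.76, array([483.4, -76.3]), array([129.2,  91.5]), 59.62)
(0.67, array([522.1,  75.7]), array([128.8,  88.3]), 0.62)
```

View pics/w8.png

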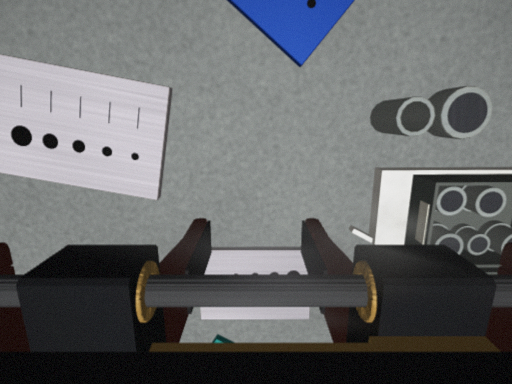

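View pics/t8.png

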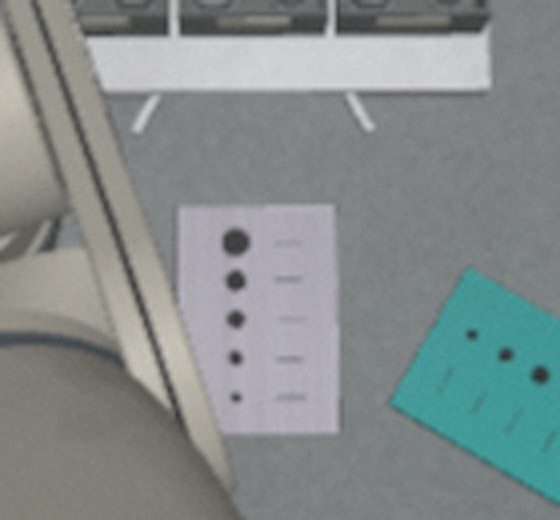

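The gauge is now square in front of the slot: centre about (0.522, 0.076), yaw about 0.6°, 2-4 mm right of the slot's line and within the ±7 mm play. The reported TCP error affects z only. Next I'll turn the hand a quarter turn and place it behind the rear end.

Call:
{"name": "arm_command", "arguments": {
  "offset": [
    [-0.3, -0.3, 0],
    [-0.8, -0.6, 0],
    [-1.3, -1, 0],
    [-1.8, -1.4, 0],
    [-2.3, -1.8, 0],
    [-2.8, -2.2, 0],
    [-3.3, -2.6, 0],
    [-3.8, -3, 0],
    [-4.3, -3.4, 0],
    [-4.7, -3.7, 0],
    [-5, -3.95, 0],
    [-5, -3.95, 0],
    [-5, -3.95, 0],
    [-5, -3.95, 0],
    [-5, -3.95, 0],
    [-5, -3.95, 0]
  ],
  "dr": [
    [0, 0, 1],
    [0, 0, 2.5],
    [0, 0, 4],
    [0, 0, 5.5],
    [0, 0, 7],
    [0, 0, 8.5],
    [0, 0, 10],
    [0, 0, 11.5],
    [0, 0, 13],
    [0, 0, 14.5],
    [0, 0, 16],
    [0, 0, 17.2],
    [0, 0, 18],
    [0, 0, 18],
    [0, 0, 18],
    [0, 0, 18]
  ]
}}

```text
time: 15.2
tcp_pos: [0.4218, 0.0739, 0.1132]
eef_rot: [-180.0, 0.2, 0.8]
ft_force: [0.3, -0.2, -1.1]
grip_width: 0.0527
```

Call:
{"name": "arm_command", "arguments": {
  "offset": [
    [0, -0.06, 1],
    [0, -0.06, 2],
    [0, -0.06, 3],
    [0, -0.06, 4],
    [0, -0.06, 4.8],
    [0, -0.06, 5.4],
    [0, -0.06, 5.7],
    [0, -0.06, 5.85],
    [0, -0.06, 5.88],
    [0, -0.06, 5.88]
  ],
  "dr": [
    [0, 0, 0],
    [0, 0, 0],
    [0, 0, 0],
    [0, 0, 0],
    [0, 0, 0],
    [0, 0, 0],
    [0, 0, 0],
    [0, 0, 0],
    [0, 0, 0],
    [0, 0, 0]
  ]
}}

```text
time: 16.2
tcp_pos: [0.4217, 0.0755, -0.0334]
eef_rot: [-180.0, 0.1, 0.8]
ft_force: [0.2, -0.6, -0.1]
grip_width: 0.0529
```

```bash
python3 - <<'E'
from h import *
o=env.get_obs(); print(o['time'],o['tcp_pos'],o['ft_force'],o['grip_width'])
im=env.capture("wrist"); cv2.imwrite("pics/w9.png",im[:,:,::-1])
im=env.capture("scene"); cv2.imwrite("pics/s9.png",cv2.resize(im[130:280,130:330,::-1],None,fx=4,fy=4,interpolation=cv2.INTER_CUBIC))
E
```

```text
16.2 [ 0.42172612  0.07549557 -0.03336581] [ 0.22841348 -0.60227507 -0.12662737] 0.052890692187588934
```

View pics/w9.png

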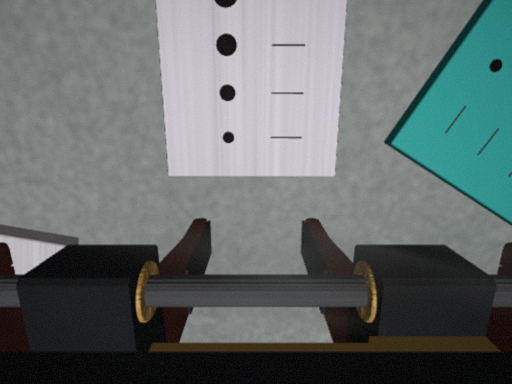

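View pics/s9.png

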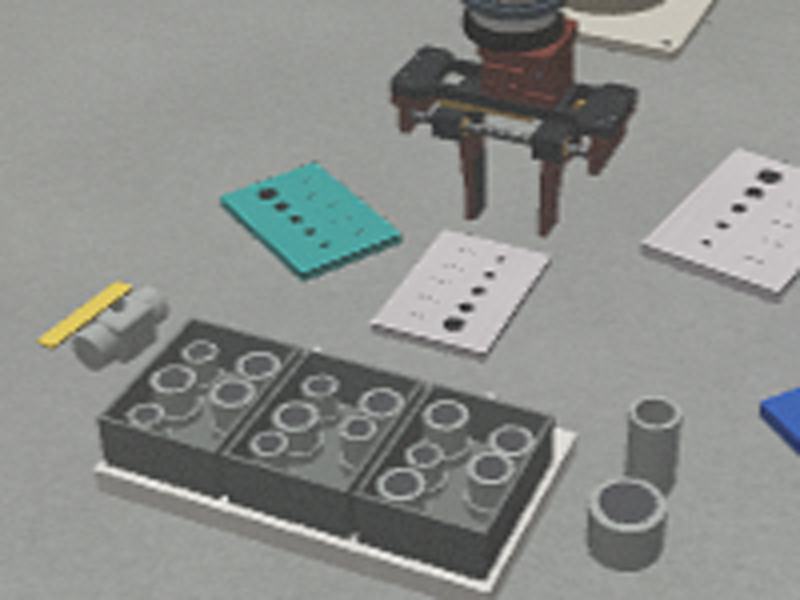

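The wrist view shows the rear end (row 176, columns 167-336) centred ahead of both fingertips. I'll push it to the mouth.

Call:
{"name": "arm_command", "arguments": {
  "offset": [
    [0.2, 0, 0.05],
    [0.5, 0, 0.05],
    [0.8, 0, 0.05],
    [1.0, 0, 0.05],
    [1.2, 0, 0.05],
    [1.45, -0.01, 0.05],
    [1.7, -0.02, 0.05],
    [1.95, -0.03, 0.05],
    [2.2, -0.04, 0.05],
    [2.45, -0.05, 0.05],
    [2.7, -0.06, 0.05],
    [2.95, -0.07, 0.05],
    [3.2, -0.08, 0.05],
    [3.45, -0.08, 0.05],
    [3.7, -0.08, 0.05],
    [3.9, -0.08, 0.05],
    [4.1, -0.08, 0.05],
    [4.2, -0.08, 0.05],
    [4.2, -0.08, 0.05]
  ],
  "dr": [
    [0, 0, 0],
    [0, 0, 0],
    [0, 0, 0],
    [0, 0, 0],
    [0, 0, 0],
    [0, 0, 0],
    [0, 0, 0],
    [0, 0, 0],
    [0, 0, 0],
    [0, 0, 0],
    [0, 0, 0],
    [0, 0, 0],
    [0, 0, 0],
    [0, 0, 0],
    [0, 0, 0],
    [0, 0, 0],
    [0, 0, 0],
    [0, 0, 0],
    [0, 0, 0]
  ]
}}

```text
time: 18.2
tcp_pos: [0.5267, 0.0789, -0.0349]
eef_rot: [-180.0, 0.2, 0.8]
ft_force: [-1.3, -1.1, -0.4]
grip_width: 0.0527
```

```bash
python3 - <<'E'
from h import *
o=env.get_obs(); print(o['time'],o['tcp_pos'],o['ft_force'],o['grip_width'])
im=env.capture("wrist"); cv2.imwrite("pics/w10.png",im[:,:,::-1])
im=env.capture("top"); cv2.imwrite("pics/t10.png",cv2.resize(im[100:270,160:360,::-1],None,fx=3.5,fy=3.5,interpolation=cv2.INTER_CUBIC))
E
```

```text
18.2 [ 0.5266652   0.07891593 -0.03493173] [-1.336158   -1.09117133 -0.42421257] 0.05271274106193179
```

View pics/w10.png

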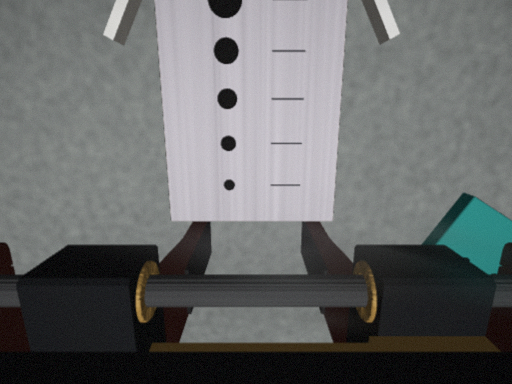

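View pics/t10.png

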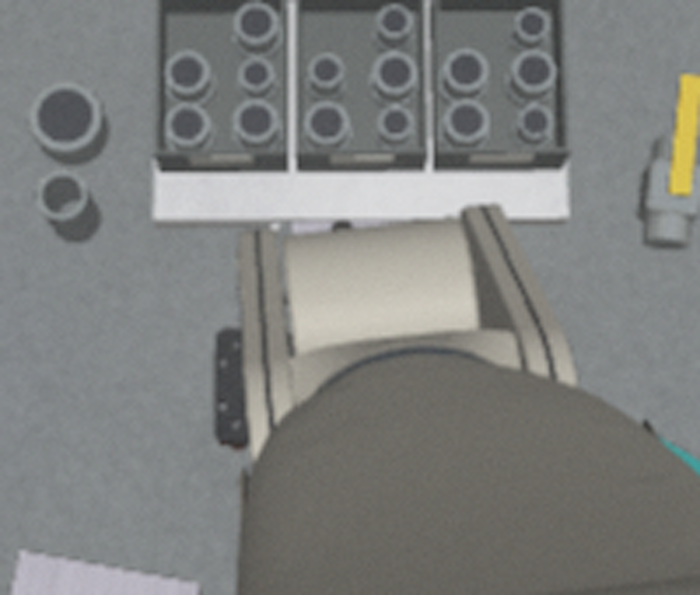

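The wrist view shows the gauge centred between the ears (tips near columns 115 and 390) and square, with its front under the deck. I'll push on.

Call:
{"name": "arm_command", "arguments": {
  "offset": [
    [0.2, 0, 0],
    [0.4, 0, 0],
    [0.6, 0, 0],
    [0.8, 0, 0],
    [1.0, 0, 0],
    [1.2, -0.02, 0],
    [1.4, -0.03, 0],
    [1.6, -0.04, 0],
    [1.75, -0.04, 0],
    [1.9, -0.04, 0],
    [2, -0.04, 0],
    [2, -0.04, 0]
  ],
  "dr": [
    [0, 0, 0],
    [0, 0, 0],
    [0, 0, 0],
    [0, 0, 0],
    [0, 0, 0],
    [0, 0, 0],
    [0, 0, 0],
    [0, 0, 0],
    [0, 0, 0],
    [0, 0, 0],
    [0, 0, 0],
    [0, 0, 0]
  ]
}}

```text
time: 19.5
tcp_pos: [0.5774, 0.0807, -0.035]
eef_rot: [-180.0, 0.1, 0.8]
ft_force: [-0.9, -0.8, -0.0]
grip_width: 0.0529
```

```bash
python3 - <<'E'
from h import *
o=env.get_obs(); print(o['time'],o['tcp_pos'],o['ft_force'],o['grip_width'])
im=env.capture("wrist"); cv2.imwrite("pics/w11.png",im[:,:,::-1])
print(unproj("wrist",[(170,219),(333,219)],.01))
E
```

```text
19.5 [ 0.57740744  0.08066001 -0.03496319] [-0.86933872 -0.79558306 -0.00303048] 0.052866580239160646
[[0.5898947  0.12748001]
 [0.59116662 0.03807226]]
```

View pics/w11.png

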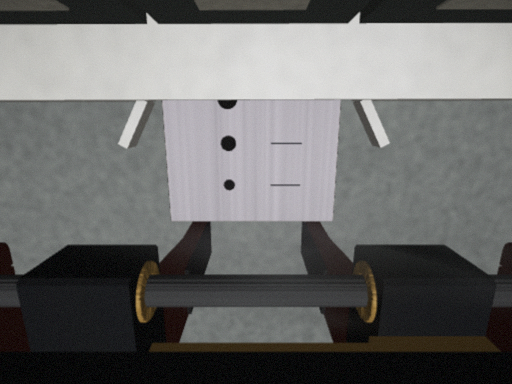

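Call:
{"name": "arm_command", "arguments": {
  "offset": [
    [0.05, 0, 0],
    [0.1, 0, 0],
    [0.14, 0, 0],
    [0.18, 0, 0],
    [0.18, 0, 0]
  ],
  "dr": [
    [0, 0, 0],
    [0, 0, 0],
    [0, 0, 0],
    [0, 0, 0],
    [0, 0, 0]
  ]
}}

```text
time: 20.05
tcp_pos: [0.5823, 0.0808, -0.0349]
eef_rot: [-180.0, 0.0, 0.8]
ft_force: [-3.3, -1.0, 0.9]
grip_width: 0.0529
```

Call:
{"name": "arm_command", "arguments": {
  "offset": [
    [0.04, 0, 0],
    [0.08, 0, 0],
    [0.08, 0, 0]
  ],
  "dr": [
    [0, 0, 0],
    [0, 0, 0],
    [0, 0, 0]
  ]
}}

```text
time: 20.35
tcp_pos: [0.5848, 0.0808, -0.0349]
eef_rot: [-180.0, -0.0, 0.8]
ft_force: [-2.1, 0.0, -0.0]
grip_width: 0.0527
```

Call:
{"name": "arm_command", "arguments": {
  "offset": [
    [0.04, 0, 0],
    [0.08, 0, 0],
    [0.08, 0, 0]
  ],
  "dr": [
    [0, 0, 0],
    [0, 0, 0],
    [0, 0, 0]
  ]
}}

```text
time: 20.65
tcp_pos: [0.5874, 0.0809, -0.0349]
eef_rot: [-180.0, -0.1, 0.8]
ft_force: [-2.2, -0.3, 0.4]
grip_width: 0.0531
```

```bash
python3 - <<'E'
from h import *
o=env.get_obs(); print(o['time'],o['tcp_pos'],o['ft_force'],o['grip_width'])
im=env.capture("wrist"); cv2.imwrite("pics/w12.png",im[:,:,::-1])
print(unproj("wrist",[(170,219),(333,219)],.01), unproj("wrist",[(170,99),(333,99)],.019))
E
```

```text
20.65 [ 0.58744822  0.08086185 -0.03493591] [-2.24590159 -0.25841157  0.41642302] 0.05309143598786887
[[0.59978055 0.12767479]
 [0.60105585 0.03825092]] [[0.662291   0.12160525]
 [0.66336951 0.04538833]]
```

View pics/w12.png

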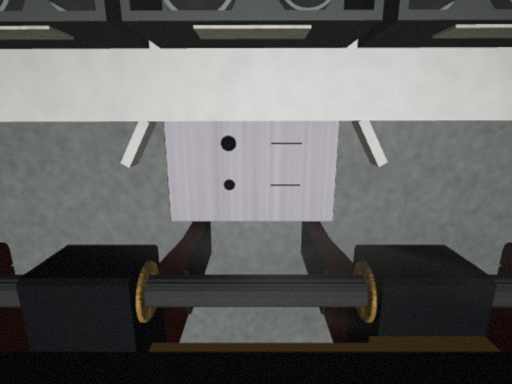

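```bash
python3 - <<'E'
from h import *
a=unproj("wrist",[(252,219.5)],.01); b=unproj("wrist",[(252,121)],.019); print(a,b,b-a)
E
```

```text
[[0.60013239 0.08268183]] [[0.65283079 0.08314999]] [[0.0526984  0.00046816]]
```

Call:
{"name": "arm_command", "arguments": {
  "offset": [
    [0.04, 0, 0],
    [0.04, 0, 0],
    [0.04, 0, 0]
  ],
  "dr": [
    [0, 0, 0],
    [0, 0, 0],
    [0, 0, 0]
  ]
}}

```text
time: 21.0
tcp_pos: [0.5878, 0.0808, -0.035]
eef_rot: [-180.0, -0.0, 0.8]
ft_force: [-5.3, 0.2, 2.6]
grip_width: 0.0525
```

Call:
{"name": "arm_command", "arguments": {
  "offset": [
    [0.05, 0, 0],
    [0.07, 0, 0],
    [0.07, 0, 0]
  ],
  "dr": [
    [0, 0, 0],
    [0, 0, 0],
    [0, 0, 0]
  ]
}}

```text
time: 21.3
tcp_pos: [0.5877, 0.0808, -0.035]
eef_rot: [-180.0, 0.2, 0.8]
ft_force: [-8.4, 0.2, 6.2]
grip_width: 0.0526
```

The TCP has stalled at x=0.5877 and the force is rising (8 N), so the gauge is against the stop. I'll back off and look.

Call:
{"name": "arm_command", "arguments": {
  "offset": [
    [-0.2, 0, 0],
    [-0.6, 0, 0],
    [-1.2, 0, 0],
    [-1.8, 0, 0],
    [-2, 0, -1],
    [-2, 0, -2],
    [-2, 0, -3.5],
    [-2, 0, -5],
    [-2, 0, -6],
    [-2, 0, -6]
  ],
  "dr": [
    [0, 0, 0],
    [0, 0, 0],
    [0, 0, 0],
    [0, 0, 0],
    [0, 0, 0],
    [0, 0, 0],
    [0, 0, 0],
    [0, 0, 0],
    [0, 0, 0],
    [0, 0, 0]
  ]
}}

```text
time: 22.3
tcp_pos: [0.5411, 0.0805, 0.119]
eef_rot: [-179.9, -0.3, 0.8]
ft_force: [0.3, 0.2, 0.6]
grip_width: 0.0525
```

Call:
{"name": "arm_command", "arguments": {
  "offset": [
    [-0.5, 1, 0],
    [-1, 2.5, 0],
    [-1.5, 4, 0],
    [-2, 5.5, 0],
    [-2, 7, 0],
    [-2, 8.5, 0],
    [-2, 10, 0],
    [-2, 10, 0],
    [-2, 10, 0]
  ],
  "dr": [
    [0, 0, 0],
    [0, 0, 0],
    [0, 0, 0],
    [0, 0, 0],
    [0, 0, 0],
    [0, 0, 0],
    [0, 0, 0],
    [0, 0, 0],
    [0, 0, 0]
  ]
}}

```text
time: 23.2
tcp_pos: [0.4939, -0.1704, 0.1174]
eef_rot: [-179.9, -0.2, 0.7]
ft_force: [-0.7, 0.0, 0.5]
grip_width: 0.0526
```

```bash
python3 - <<'E'
from h import *
o=env.get_obs(); print(o['time'],o['tcp_pos'],o['ft_force'],o['grip_width'])
im=env.capture("top"); cv2.imwrite("pics/t13.png",cv2.resize(im[80:250,160:370,::-1],None,fx=3.5,fy=3.5,interpolation=cv2.INTER_CUBIC))
for g in gauge("top"): print(g)
for q in("nipple","coupling","valve","slot_mouth","slot_stop"): print(q,[(r['score'],r['point']) for r in env.place_of("top",q)])
im=env.capture("scene"); cv2.imwrite("pics/s13.png",cv2.resize(im[130:280,130:330,::-1],None,fx=4,fy=4,interpolation=cv2.INTER_CUBIC))
E
```

```text
23.2 [ 0.4938594  -0.17040944  0.11736764] [-6.77856355e-01  1.12987625e-04  5.33345595e-01] 0.052588351146058025
(0.93, array([626.2,  81.1]), array([56.3, 89.4]), 0.62)
(0.83, array([344.3, 249.8]), array([119.2, 168.5]), 79.75)
(0.78, array([482.4, -75.3]), array([131.4,  92.3]), 59.39)
(0.73, array([533.1, 416.3]), array([126.5, 178.3]), 50.11)
nipple [(0.51, [0.6525, 0.2749, 0.0005]), (0.41, [0.6555, 0.0815, 0.0003])]
coupling [(0.83, [0.7173, 0.2752, -0.0016])]
valve [(0.88, [0.6677, -0.118, 0.0003])]
slot_mouth [(0.83, [0.6543, 0.0822, 0.0038])]
slot_stop [(0.58, [0.7314, 0.0823, 0.0001]), (0.32, [0.7166, 0.2723, 0.0015])]
```

View pics/t13.png

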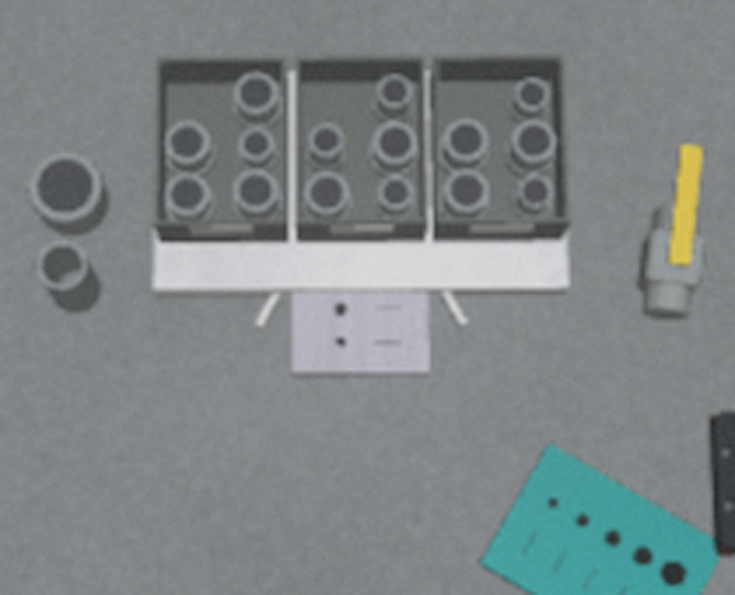

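View pics/s13.png

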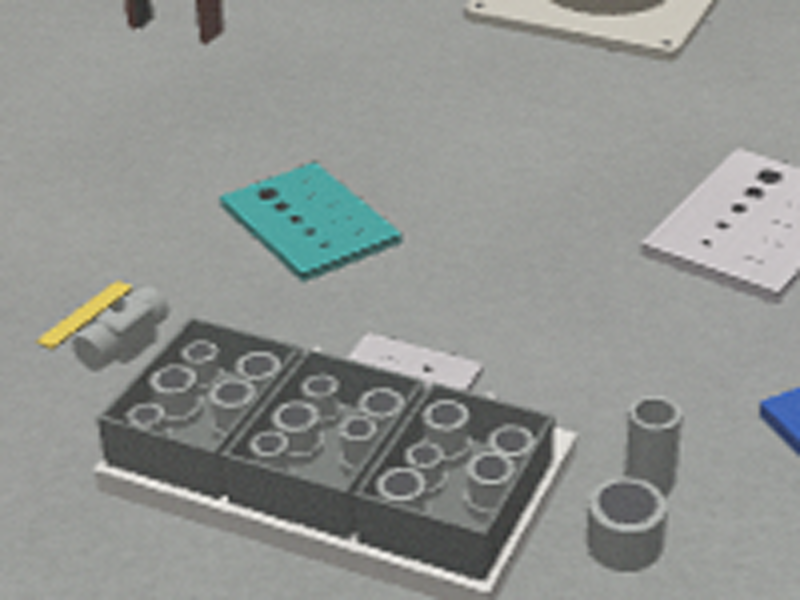

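The gauge's rear end is at x≈0.598 (crop row 373), so its centre is about 11 mm inside the mouth. Its y of 0.081 matches the slot's, it is square, and the fittings haven't moved. Handing in.

```bash
python3 -c "
from bench import env
print(env.job_done())"
```

```text
the job is handed in; nothing more can be done
None
```

The small white gauge is in the slot, flat, square and against the stop, and I handed the job in at about 23.5 s of the 54 s allowed. No verdict was reported.

I pushed it sideways with two fingertips until it was in line with the slot. Then I pushed its rear end in until the TCP stalled at x=0.588 and the force rose to about 8 N at the stop, and backed the hand well clear.

**Last checks (top camera):**
- **Depth:** the rear end is at x≈0.598, so the gauge's centre is about 11 mm inside the mouth. Before the last push about 53 mm stuck out by the wrist camera; afterwards about 56 mm showed in the top view. Fully home is 54 mm.
- **Sideways:** the gauge is at y≈0.081, and the slot is at about 0.082.
- **Angle:** the gauge is at about 0.6° and the riser at about 0.8°.
- **Fittings:** the nipple, coupling and valve read within 4 mm of their first positions, which is the networks' noise.

**What disagreed:** the real fingertips, part open, were about 38 mm above the reported TCP height. The first sideways push therefore passed over the gauge without touching it. I confirmed the offset in two cameras, found the counter by touch (about 10 N) and allowed for it after that.

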